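Confirm the refilled cartons in order

TASK

The three hardware cartons have been refilled; sign them off by lightly tapping down the green cap on the little confirm unit in front of each carton, first the long brown bolt carton's, then the small white washer carton's, last the brown nut carton's with the film bag on top. Press each cap gently straight down with the fingertips about half way, where it latches and stays, and do not press a later cap before its turn. Nothing is to be picked up: leave the units, cartons and tools where they stand.

Things in the scene. Friction and masses are not known exactly. Their poses are not given: they have to be found in the camera images.
- washer_box: Small mostly white printed carton of washers, closed, 87 x 89 x 64 mm high; loose; origin at the centre of its underside, its x axis along the carton's length (about world +y), its y axis towards the robot.
- washer_unit: Confirm unit of the washer carton: dark box 80 x 72 mm, 36 mm high with its bright top plate, loose (0.6 kg, rubber feet), standing on the robot's side of that carton, about 120 mm from the carton's centre to the unit's; the three units look alike. Origin at the centre of its underside, z up, x roughly towards its carton. A black collar, 48 mm across, 3 mm high, surrounds the green cap at the middle of the top.
- washer_unit_top (a point): Centre of the top face of the washer unit's round green cap, 36 mm across; moves with the cap: 63 mm above the bench while up, 43 mm at the very bottom of its stroke, below 57 mm when latched.
- washer_unit_cap (a joint): How far that cap is pressed down, m: 0 up (start), 0.020 at the hard bottom stop. Counts as latched beyond 0.006; about 0.010 is a good press. It resists with 3 N at first, rising evenly to about 7 N at the bottom, and stays within 4 mm of where it is left.
- bolt_box: Long plain brown carton of bolts, closed, 190 mm long (across the robot's view) x 86 x 71 mm high; loose; origin at the centre of its underside, its x axis along the carton's length (about world +y), its y axis towards the robot.
- bolt_unit: Confirm unit of the bolt carton: dark box 80 x 72 mm, 36 mm high with its bright top plate, loose (0.6 kg, rubber feet), standing on the robot's side of that carton, about 120 mm from the carton's centre to the unit's; the three units look alike. Origin at the centre of its underside, z up, x roughly towards its carton. A black collar, 48 mm across, 3 mm high, surrounds the green cap at the middle of the top.
- bolt_unit_top (a point): Centre of the top face of the bolt unit's round green cap, 36 mm across; moves with the cap: 63 mm above the bench while up, 43 mm at the very bottom of its stroke, below 57 mm when latched.
- bolt_unit_cap (a joint): How far that cap is pressed down, m: 0 up (start), 0.020 at the hard bottom stop. Counts as latched beyond 0.006; about 0.010 is a good press. It resists with 3 N at first, rising evenly to about 7 N at the bottom, and stays within 4 mm of where it is left.
- nut_box: Brown carton of nuts with a pale film bag standing out of its top, 105 x 95 x 108 mm high; loose; origin at the centre of its underside, its x axis along the carton's length (about world +y), its y axis towards the robot.
- nut_unit: Confirm unit of the nut carton: dark box 80 x 72 mm, 36 mm high with its bright top plate, loose (0.6 kg, rubber feet), standing on the robot's side of that carton, about 120 mm from the carton's centre to the unit's; the three units look alike. Origin at the centre of its underside, z up, x roughly towards its carton. A black collar, 48 mm across, 3 mm high, surrounds the green cap at the middle of the top.
- nut_unit_top (a point): Centre of the top face of the nut unit's round green cap, 36 mm across; moves with the cap: 63 mm above the bench while up, 43 mm at the very bottom of its stroke, below 57 mm when latched.
- nut_unit_cap (a joint): How far that cap is pressed down, m: 0 up (start), 0.020 at the hard bottom stop. Counts as latched beyond 0.006; about 0.010 is a good press. It resists with 3 N at first, rising evenly to about 7 N at the bottom, and stays within 4 mm of where it is left.
- marker_red: Red marker pen lying on the bench, 126 x 15 mm, 17 mm high, between two units; loose bystander; origin at its underside centre.
- tape_measure: Yellow tape measure standing on its base, 34 x 88 x 60 mm high, between two units; loose bystander; origin at its underside centre.
- screwdriver_blue: Blue-handled screwdriver lying, 178 mm long, 27 mm high, to the left of the units; loose bystander; origin at its underside centre.
- spanner_13: Steel spanner lying, 179 x 27 mm, 9 mm high, to the right of the units; loose bystander; origin at its underside centre.
- thread_lock: Small red bottle with a white cap, 31 mm across, 98 mm high, upright behind the cartons; loose bystander; origin at its underside centre.

How it is judged (in metres and radians):
On the way, in this order (a step that is already met when the one before it is completed fails the run):
1. the bolt unit's cap is latched down, the later ones still up (value of joint bolt_unit_cap above 0.006 m and value of joint each of washer_unit_cap, nut_unit_cap below 0.003 m), for 0.1 s.
2. the washer unit's cap is latched down, the later ones still up (value of joint each of bolt_unit_cap, washer_unit_cap above 0.006 m and value of joint nut_unit_cap below 0.003 m), for 0.1 s.
3. the nut unit's cap is latched down (value of joint each of bolt_unit_cap, washer_unit_cap, nut_unit_cap above 0.006 m), for 0.1 s.
At the end, for the whole second after the job is handed in: All three caps are latched (pressed by more than 6 mm of their 20 mm), the units stand at rest and upright (within 0.1 rad), and no unit, carton or bystander is more than 20 mm from where it started (all of step 3 and linear speed of each of washer_unit, bolt_unit, nut_unit below 0.02 m/s and not (distance of washer_unit from where it was at the start of the episode above 0.02 m) and not (distance of bolt_unit from where it was at the start of the episode above 0.02 m) and not (distance of nut_unit from where it was at the start of the episode above 0.02 m) and not (distance of washer_box from where it was at the start of the episode above 0.02 m) and not (distance of bolt_box from where it was at the start of the episode above 0.02 m) and not (distance of nut_box from where it was at the start of the episode above 0.02 m) and not (distance of marker_red from where it was at the start of the episode above 0.02 m) and not (distance of tape_measure from where it was at the start of the episode above 0.02 m) and not (distance of screwdriver_blue from where it was at the start of the episode above 0.02 m) and not (distance of spanner_13 from where it was at the start of the episode above 0.02 m) and not (distance of thread_lock from where it was at the start of the episode above 0.02 m) and angle between each of washer_unit, bolt_unit, nut_unit's own z axis and vertical below 0.1 rad); the robot touches nothing.
It fails at once if a unit is pressed with more than 20 N (contact force between any of the fingers, the arm and washer_unit above 20 N or contact force between any of the fingers, the arm and bolt_unit above 20 N or contact force between any of the fingers, the arm and nut_unit above 20 N).
It fails at once if a unit is lifted, carried, tipped or shoved more than 20 mm (distance of any of washer_unit, bolt_unit, nut_unit from where it was at the start of the episode above 0.02 m or height (world z) of any of washer_unit, bolt_unit, nut_unit above 0.01 m or angle between any of washer_unit, bolt_unit, nut_unit's own z axis and vertical above 0.2 rad).
It fails at once if a carton or a bystander is moved more than 20 mm (distance of any of washer_box, bolt_box, nut_box, marker_red, tape_measure, screwdriver_blue, spanner_13, thread_lock from where it was at the start of the episode above 0.02 m).
It also fails if it takes over 64 s, if anything falls off the work surface, if the arm or the gripper's body presses on something with over 40 N, if the wrist force passes 120 N, or if a joint passes its speed limit or range.

ROBOT

A 7-joint arm with a two-finger parallel gripper is mounted at the origin on the work surface; the furniture and walls round the work are solid. World frame = base frame: x ahead of the robot, y to its left, z up, the work surface at z = 0. Lengths are in mm, angles in rad, forces in N, time in s.
With the tool pointing down it reaches from about 400 to 850 mm from the base axis. Payload 4.5 kg.
Tool frame: the origin (TCP) lies at the very end of the fingers, on their centre line; the grasp point (between the pads) lies 19 mm behind it (ctrl.pinch_z is the z of the grasp point in the tool frame, in mm); z points along the fingers, y is the direction in which the jaws open and shut (so a half turn about z gives the same grasp; the last joint's range is limited). The gripper opens to 85 mm and grips with 20 to 120 N. Pads are 22 mm wide; open, the fingers measure 114 mm over their backs; the gripper's body (76 mm by 85 mm) begins 54 mm behind the grasp point. The pads swing forward as they close: fully open they stand 13 mm farther back than shut.
Start: joints at [1.155, 0.689, -0.195, 1.565, 0.157, 0.902, -0.215], TCP at [271.772, -562.845, 231.317] pointing down, gripper open.
Joint ranges: [-3.01, 3.01], [-0.46, 2.08], [-1.47, 1.51], [0.13, 2.56], [-1, 4.14], [0.04, 2.09], [-2.66, 2.66]. Speed limits (rad/s): [2.57, 2.57, 3.14, 3.14, 3.14, 3.14, 3.14].

INTERFACE

Orientations are given as a unit quaternion [w, x, y, z].
In Python, from plant import ctrl gives the robot as it stands.
- The arm moves only by the shell command python3 -m jog 'ROWS' [FORCE]. ROWS is JSON, a list that holds one entry, the list of rows, each a list of 7 numbers: the shift along the tool's x, y, z in m, then the turn, a rotation vector about the tool's x, y, z in rad, then the closure, from 0 (fully open) to 1 (shut). A call has exactly 8 rows; each row shifts and turns the commanded pose from where the row before left it, along the tool's axes as they then stand; what a row does not reach is not made up. A row lasts 1/10 s, in which the tool goes at most 50 mm and 8.59 degrees, less where a joint would pass 70% of its speed; a pose out of reach is approached as far as the arm can. A call is refused whole if a number of a shift passes 0.05 or a number of a turn 0.15, either way. A call with a gripper value outside its range is refused whole. The fingers move at their own pace and stop on an object; FORCE is the grip in N (left out, the last holds). Time passes only in rows, so rows that do not move let the fingers close, or fill a call up. It gives the time, the measured TCP pose, the force and the opening at its end, in the units of the state.
- ctrl.state(): the state, without advancing time (a new reading comes with each control period).
- ctrl.read_camera(name): name is "scene" or "top"; returns (picture, depth): 480x640x3 uint8, red, green, blue; 480x640 float32, mm along the optical axis (not along the pixel's ray), 0 where there is no reading.
- ctrl.camera_model(name): a dict with "fx", "fy", "cx", "cy" (pixels), "dist_coeffs" ([k1, k2, p1, p2, k3] as OpenCV has them; the pictures are not rectified), "R" (3x3) and "t" (3): a world point X has camera coordinates R X + t. Camera axes: x right, y down, z forward; pixel columns grow to the right and rows downward; lengths in mm; the calibration is good to about 2 mm. A picture is of the moment at which its call begins. camera_model takes no time and is no camera call.
- ctrl.finish_job(): hands the job in, once; it reports no verdict.
The state is a dict: "time_s": time; "q": joint angles; "joint_velocities": joint speeds; "joint_efforts": joint torques, N m; "tool_pos": TCP position; "eef_rot": TCP orientation; "ft_force": force on the tool from outside, world axes, zero at the start; "moment": the same for the moment, N m; "grip_width": finger opening in mm.
Only numpy, scipy, OpenCV 4.12 (cv2) and the standard library are available. Lean on these libraries where they do the work, as an engineer would, in place of code of your own. Each camera call takes 0.05 s, during which the arm holds its last target.

## Working session

There is one attempt and no reset: what is moved stays moved. The work goes in short steps, Python scripts to look and compute and a shell command to move; the robot and the scene stay as the last step left them, time stands still between calls to the robot, and variables do not carry over. Pictures are saved under pics/ and viewed, and the job is handed in when it is done.

```bash
ls; mkdir -p pics
python3 - <<'E'
from plant import ctrl
import cv2,numpy as np,json
print(ctrl.state())
for n in ("scene","top"):
    im,d=ctrl.read_camera(n); cv2.imwrite(f"pics/{n}0.png",im[:,:,::-1]); np.savez(f"pics/{n}0.npz",im=im,d=d)
    print(ctrl.camera_model(n))
print(ctrl.pinch_z)
E
```

```text
pics
{'time_s': 0.0, 'q': array([ 1.15481214,  0.69003374, -0.19448475,  1.5664062 ,  0.15724578,
        0.90250806, -0.21510871]), 'joint_velocities': array([ 0.0007147 ,  0.0005137 ,  0.0001986 , -0.0005833 ,  0.00042002,
        0.00252356, -0.00058102]), 'joint_efforts': array([ 1.09755096e-03, -5.39595509e+01, -1.26616504e+00, -1.58538204e+01,
        9.07998998e-03,  9.50110203e-03, -8.92747295e-06]), 'tool_pos': array([ 271.38009225, -562.23753013,  230.43570059]), 'eef_rot': array([-9.45658343e-04,  9.74814675e-01,  2.23014301e-01, -2.77114401e-04]), 'ft_force': array([-0.62641873,  1.79763304,  0.49517468]), 'moment': array([-0.00754217, -0.0014739 , -0.00551263]), 'grip_width': 85.22283535237223}
{'fx': 566.8672521440645, 'fy': 566.8672521440645, 'cx': 325.0903218306987, 'cy': 240.24945753306727, 'dist_coeffs': array([0.05920431, 0.        , 0.        , 0.        , 0.        ]), 'R': array([[-0.84851153, -0.52880824, -0.01974909],
       [-0.29004754,  0.49596928, -0.81846619],
       [ 0.4426066 , -0.68874983, -0.57421518]]), 't': array([ 503.17966442,  229.42031209, 1178.45216982])}
{'fx': 449.46127358211123, 'fy': 449.46127358211123, 'cx': 315.34184223496163, 'cy': 233.51986808302732, 'dist_coeffs': array([-0.07827359,  0.        ,  0.        ,  0.        ,  0.        ]), 'R': array([[ 0.02888495, -0.99951823, -0.01135682],
       [-0.98415503, -0.02644886, -0.17532639],
       [ 0.17494154,  0.01624117, -0.98444486]]), 't': array([ -14.71243199,  585.44799928, 1144.61066362])}
-18.700000000000003
```

View pics/scene0.png

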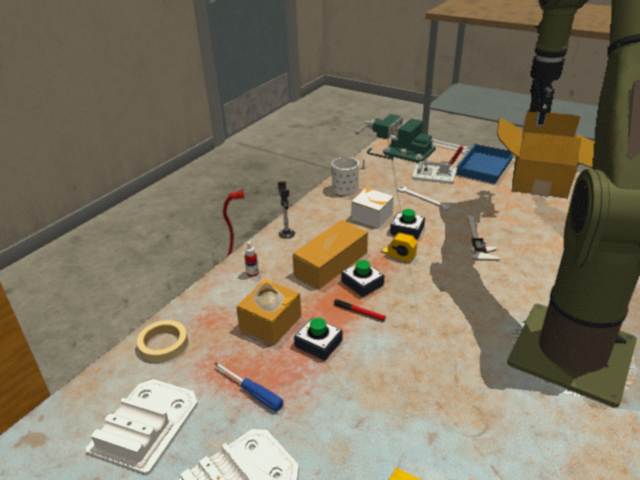

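View pics/top0.png

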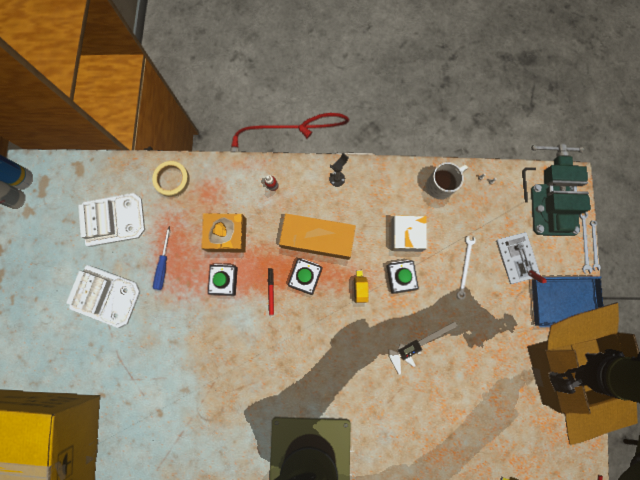

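The top view shows the green caps at about (222,280) for nut, (305,275) for bolt and (403,276) for washer. The scene view has them at (318,327), (363,268) and (408,215). The gripper starts over the open carton at the right. I'll triangulate the caps next.

```bash
cat > h.py <<'E'
import cv2,numpy as np
from plant import ctrl
def und(n,p):
    m=ctrl.camera_model(n);K=np.array([[m['fx'],0,m['cx']],[0,m['fy'],m['cy']],[0,0,1.]])
    q=cv2.undistortPoints(np.array([[p]],float),K,m['dist_coeffs'])[0,0]
    R=np.array(m['R']);t=np.array(m['t'])
    d=R.T@np.array([q[0],q[1],1]);c=-R.T@t
    return c,d/np.linalg.norm(d),q,np.c_[R,t]
def plane(n,p,z):
    c,d,_,_=und(n,p);return c+d*(z-c[2])/d[2]
def tri(a,b):
    _,_,q1,P1=und("top",a);_,_,q2,P2=und("scene",b)
    X=cv2.triangulatePoints(P1,P2,q1.reshape(2,1),q2.reshape(2,1))[:,0];return X[:3]/X[3]
def greens(im):
    hsv=cv2.cvtColor(im,cv2.COLOR_RGB2HSV)
    m=cv2.inRange(hsv,(50,120,60),(75,255,255))
    n,l,s,c=cv2.connectedComponentsWithStats(m)
    return [(s[i],c[i]) for i in range(1,n) if s[i,4]>40],l
E
python3 - <<'E'
from h import *
for n in("top","scene"):
    f=np.load(f"pics/{n}0.npz");g,l=greens(f['im'])
    for s,c in g:
        d=f['d'][int(round(c[1])),int(round(c[0]))]
        _,_,q,P=und(n,c);R,t=P[:,:3],P[:,3]
        X=R.T@(np.array([q[0]*d,q[1]*d,d])-t)
        print(n,s,c.round(1),"ray z63",plane(n,c,63).round(1),"depth pt",X.round(1))
E
python3 - <<'E'
import numpy as np,cv2
f=np.load('pics/top0.npz')['im'];s=np.load('pics/scene0.npz')['im']
a=cv2.resize(f[245:310,190:430],None,fx=3.3,fy=3.3,interpolation=cv2.INTER_CUBIC)
b=cv2.resize(s[200:360,285:435],None,fx=3,fy=3,interpolation=cv2.INTER_CUBIC)
cv2.imwrite('pics/a.png',a[:,:,::-1]);cv2.imwrite('pics/b.png',b[:,:,::-1])
E
```

```text
top [298 269  14  13 150] [304.2 275. ] ray z63 [473.5  27.2  63. ] depth pt [473.5  27.2  62.9]
top [398 269  13  14 145] [404.3 275.5] ray z63 [ 479.3 -232.7   63. ] depth pt [ 479.3 -232.8   62.2]
top [213 273  14  13 142] [219.3 279. ] ray z63 [456.4 248.3  63. ] depth pt [456.6 249.   59.9]
scene [403 209  12  12 110] [408.2 214.3] ray z63 [ 470.5 -222.    63. ] depth pt [ 470.9 -223.2   62.2]
scene [356 260  14  14 157] [362.5 266.2] ray z63 [466.   36.2  63. ] depth pt [465.   38.1  64.6]
scene [310 318  16  17 213] [317.8 325.7] ray z63 [448.9 257.2  63. ] depth pt [450.5 254.9  60.3]
```

View pics/a.png

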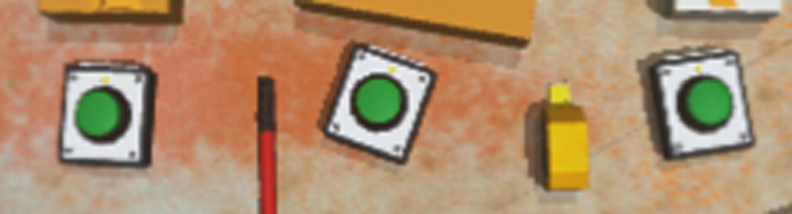

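View pics/b.png

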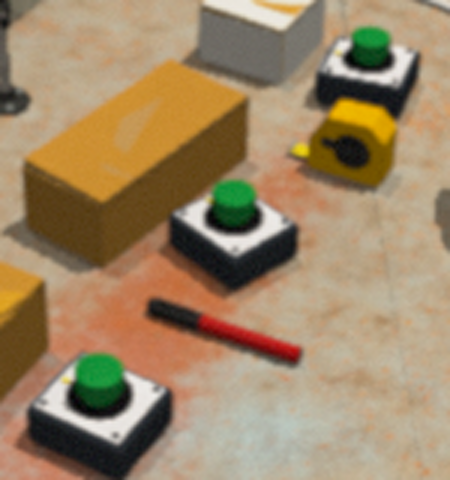

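Run:
```python
from h import *
C={}
for n in("top","scene"):
    f=np.load(f"pics/{n}0.npz");im=f['im'];g,l=greens(im)
    for s,c in g:
        x,y,w,h,_=s
        G=im[y:y+h,x:x+w,1].astype(int)*(l[y:y+h,x:x+w]>0)
        if n=="scene" or True: print(n);print(G)
tops={"bolt":((304.2,275),(363.3,264)),"washer":((404.3,275.5),(408.7,213.0)),"nut":((219.3,279),(318,322.3))}
for k,(a,b) in tops.items(): print(k,tri(a,b).round(1),plane("scene",b,63).round(1))
```

```text
top
[[  0   0   0  80 121 138 139 141 134 101   0   0   0   0]
 [  0   0  91 135 143 145 147 148 149 147 133  80   0   0]
 [  0 105 138 143 146 147 149 150 150 151 150 134   0   0]
 [ 74 136 143 144 148 149 150 152 153 154 152 151 131   0]
 [107 139 144 146 148 150 151 152 154 155 155 154 142   0]
 [122 142 145 146 149 151 153 155 156 157 157 156 143  82]
 [126 142 145 148 150 152 155 157 158 159 160 159 149  94]
 [133 146 146 148 151 153 155 158 161 162 163 162 150  72]
 [ 90 142 146 149 151 153 156 160 161 164 164 164 149   0]
 [ 69 139 149 149 152 154 158 161 163 166 166 162 133   0]
 [  0 101 143 151 153 154 158 161 163 167 168 147   0   0]
 [  0   0 101 145 151 156 158 162 164 163 149  82   0   0]
 [  0   0   0  82 124 149 154 158 150 104   0   0   0   0]]
top
[[  0   0   0   0  75 104 116 111 111   0   0   0   0]
 [  0   0   0 114 139 144 146 145 145 141 129   0   0]
 [  0   0 116 144 148 147 149 149 149 149 144 122   0]
 [  0 105 142 148 149 151 151 153 151 152 150 143 129]
 [  0 117 144 149 151 153 153 154 154 153 152 151 145]
 [ 89 132 146 151 153 153 155 156 156 154 155 154
[... 3258 characters left out ...]
 154 150 148 128 105]
 [ 77  99 122 139 148 149 150 152 154 152 152 153 144 128 107  80]
 [  0  71  88 108 126 136 141 142 143 142 139 130 112  94  80  72]
 [  0   0  66  76  84  94  99 103 104 101  97  85  80  76  69  61]
 [  0   0  65  68  66  69  75  76  74  74  72  70  72  71  68   0]
 [  0   0  60  66  68  69  70  72  71  71  71  72  69  69   0   0]
 [  0   0   0  64  70  68  70  70  69  68  69  70  68  60   0   0]
 [  0   0   0   0  66  68  71  70  70  71  67  62   0   0   0   0]
 [  0   0   0   0   0  61  64  67  63  64   0   0   0   0   0   0]]
bolt [471.7  26.4  61.2] [468.6  27.8  63. ]
washer [ 477.3 -234.4   58.4] [ 472.1 -228.5   63. ]
nut [455.6 248.   62. ] [453.9 248.5  63. ]
```

Measured cap tops, all near z 62:

| Cap | x | y |
|---|---|---|
| bolt | 472 | 27 |
| washer | 477 | -233 |
| nut | 455.5 | 248 |

First I'll rise out of the carton and shut the fingers.

```bash
python3 -m jog '[[[0,0,-0.02,0,0,0,1],[0,0,-0.03,0,0,0,1],[0,0,-0.03,0,0,0,1],[0,0,-0.02,0,0,0,1],[0.01,-0.01,0,0,0,0,1],[0.025,-0.025,0,0,0,0,1],[0.03,-0.03,0,0,0,0,1],[0.03,-0.03,0,0,0,0,1]]]' 20
```

```text
time_s: 0.9
tool_pos: [316.0, -434.5, 330.8]
eef_rot: [-0.0, 0.975, 0.223, -0.0]
ft_force: [0.9, 0.6, -0.6]
grip_width: 0.0
```

```bash
python3 -m jog '[[[0.03,-0.03,0,0,0,0,1],[0.03,-0.03,0,0,0,0,1],[0.03,-0.03,0,0,0,0,1],[0.03,-0.03,0,0,0,0,1],[0.03,-0.03,0,0,0,0,1],[0.03,-0.03,0,0,0,0,1],[0.03,-0.03,0,0,0,0,1],[0.03,-0.03,0,0,0,0,1]]]'
python3 - <<'E'
from plant import ctrl
print(ctrl.state()['q'])
E
```

```text
time_s: 1.7
tool_pos: [427.8, -113.9, 331.2]
eef_rot: [0.0, 0.975, 0.223, -0.0]
ft_force: [0.9, -0.6, -0.6]
grip_width: -0.1
[ 0.38233806  0.32438951 -0.31134791  1.9330288   0.12490662  0.90295027
 -1.1124907 ]
```

```bash
python3 -m jog '[[[0.025,-0.027,0,0,0,0,1],[0.025,-0.027,0,0,0,0,1],[0.025,-0.027,0,0,0,0,1],[0.02,-0.02,0.02,0,0,0,1],[0.006,-0.007,0.04,0,0,0,1],[0,0,0.045,0,0,0,1],[0,0,0.045,0,0,0,1],[0,0,0.03,0,0,0,1]]]'
python3 -m jog '[[[0,0,0.03,0,0,0,1],[0,0,0.03,0,0,0,1],[0,0,0,0,0,0,1],[0,0,0,0,0,0,1],[0,0,0,0,0,0,1],[0,0,0,0,0,0,1],[0,0,0,0,0,0,1],[0,0,0,0,0,0,1]]]'
python3 - <<'E'
from h import *
print(ctrl.state()['q'],ctrl.state()['tool_pos'])
for n in ("scene","top"):
    im,d=ctrl.read_camera(n)
    c=im[200:350,280:430] if n=="scene" else im[220:320,240:380]
    cv2.imwrite(f"pics/{n}1.png",cv2.resize(c,None,fx=4,fy=4)[:,:,::-1])
E
```

```text
time_s: 2.5
tool_pos: [470.2, 25.6, 148.7]
eef_rot: [-0.0, 0.975, 0.223, -0.002]
ft_force: [0.8, -0.4, -0.4]
grip_width: -0.1
time_s: 3.3
tool_pos: [472.2, 25.6, 92.0]
eef_rot: [0.0, 0.975, 0.223, 0.001]
ft_force: [-0.4, 0.1, 0.3]
grip_width: -0.1
[-0.06041382  0.74921916 -0.14723542  2.13441562  0.37034211  0.28000376
 -1.646806  ] [472.22237273  25.61244116  92.01843103]
```

View pics/scene1.png

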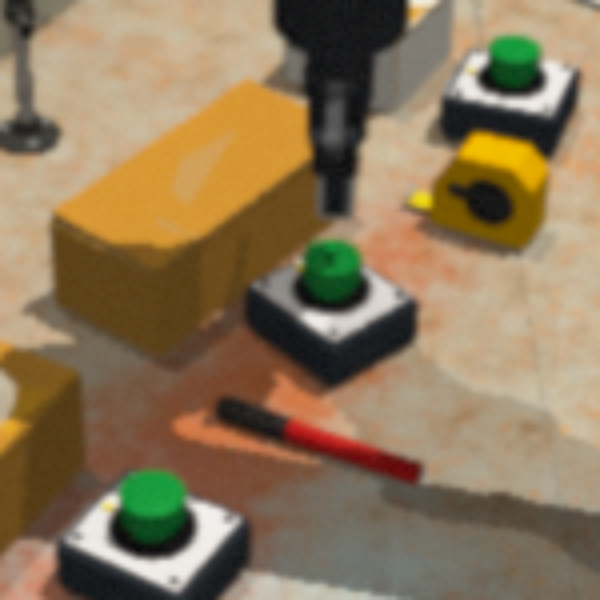

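View pics/top1.png

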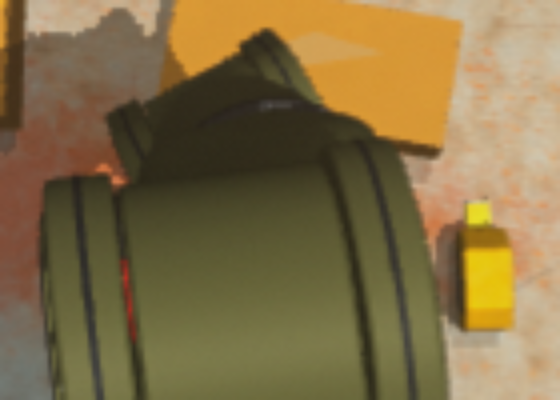

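The scene view shows the shut fingertips straight above the bolt cap, with their small shadow on it at about (363,264) in full-picture pixels. The arm hides the cap in the top view. I'll descend slowly.

```bash
python3 -m jog '[[[0,0,0.01,0,0,0,1],[0,0,0.01,0,0,0,1],[0,0,0.004,0,0,0,1],[0,0,0.002,0,0,0,1],[0,0,0.002,0,0,0,1],[0,0,0.002,0,0,0,1],[0,0,0.001,0,0,0,1],[0,0,0,0,0,0,1]]]'
```

```text
time_s: 4.2
tool_pos: [471.8, 25.7, 60.3]
eef_rot: [0.0, 0.975, 0.223, 0.0]
ft_force: [-0.1, -0.3, 0.2]
grip_width: 0.2
```

```bash
python3 -m jog '[[[0,0,0.001,0,0,0,1],[0,0,0.001,0,0,0,1],[0,0,0.001,0,0,0,1],[0,0,0.001,0,0,0,1],[0,0,0,0,0,0,1],[0,0,0,0,0,0,1],[0,0,0,0,0,0,1],[0,0,0,0,0,0,1]]]'
python3 - <<'E'
from h import *
for i in range(3): 
  im,d=ctrl.read_camera("scene"); print(ctrl.state()['ft_force'],ctrl.state()['tool_pos'])
c=im[220:310,310:420]
cv2.imwrite(f"pics/scene2.png",cv2.resize(c,None,fx=6,fy=6,interpolation=cv2.INTER_CUBIC)[:,:,::-1])
E
```

```text
time_s: 5.0
tool_pos: [471.9, 25.7, 56.2]
eef_rot: [0.0, 0.975, 0.223, 0.0]
ft_force: [-0.3, -0.4, 1.0]
grip_width: -0.1
[-0.1265835   0.24472133  0.75186054] [471.94390127  25.66068166  56.22211943]
[0.15064966 0.7530623  0.84545097] [471.92909607  25.68229055  56.22138897]
[0.25581735 0.2946587  0.47877448] [471.92021049  25.65898491  56.22205477]
```

View pics/scene2.png

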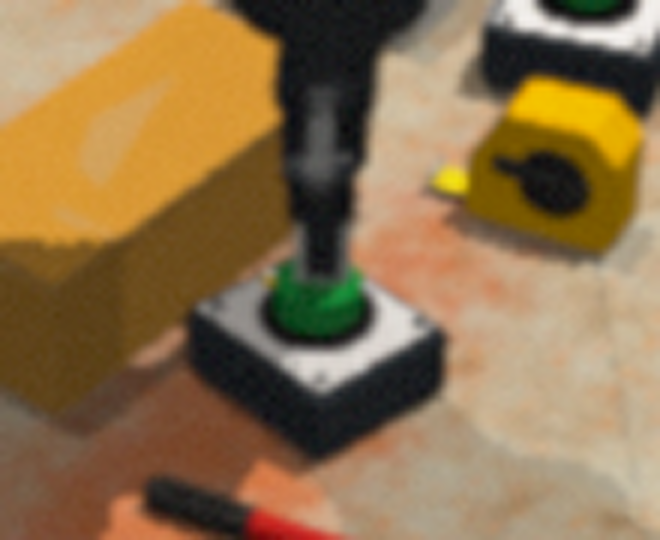

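The tip stands on the cap, and the cap looks lower. I'll go about 4 mm further.

```bash
python3 -m jog '[[[0,0,0.001,0,0,0,1],[0,0,0.001,0,0,0,1],[0,0,0.001,0,0,0,1],[0,0,0.001,0,0,0,1],[0,0,0,0,0,0,1],[0,0,0,0,0,0,1],[0,0,0,0,0,0,1],[0,0,0,0,0,0,1]]]'
python3 - <<'E'
from h import *
for i in range(2): 
  im,d=ctrl.read_camera("scene"); print(ctrl.state()['ft_force'],ctrl.state()['tool_pos'])
E
python3 -m jog '[[[0,0,-0.004,0,0,0,1],[0,0,-0.01,0,0,0,1],[0,0,-0.02,0,0,0,1],[0,0,-0.03,0,0,0,1],[0,0,-0.03,0,0,0,1],[0,0,0,0,0,0,1],[0,0,0,0,0,0,1],[0,0,0,0,0,0,1]]]'
python3 - <<'E'
from h import *
im,d=ctrl.read_camera("scene")
c=im[200:350,280:430]
cv2.imwrite(f"pics/scene3.png",cv2.resize(c,None,fx=4,fy=4,interpolation=cv2.INTER_CUBIC)[:,:,::-1])
g,l=greens(im)
for s,cc in g:
    x,y,w,h,_=s; top=(l[y:y+h,x:x+w]>0)&(im[y:y+h,x:x+w,1]>110)
    yy,xx=np.nonzero(top)
    dd=d[y:y+h,x:x+w][top]
    print(s,xx.mean()+x,yy.mean()+y)
    zs=[]
    m=ctrl.camera_model("scene")
    for a,b,e in zip(xx+x,yy+y,dd):
        if e>0:
            _,_,q,P=und("scene",(a,b)); zs.append((P[:,:3].T@(np.array([q[0]*e,q[1]*e,e])-P[:,3])))
    print(np.median(zs,axis=0))
E
```

```text
time_s: 5.95
tool_pos: [471.9, 25.7, 52.2]
eef_rot: [0.0, 0.975, 0.223, 0.0]
ft_force: [-0.3, -0.0, 1.7]
grip_width: 0.2
[0.53730693 0.4146653  1.6920435 ] [471.91009893  25.70459974  52.21526411]
[0.5239187  1.20377606 0.94554497] [471.89476108  25.66978567  52.19306429]
time_s: 6.85
tool_pos: [471.1, 25.4, 145.9]
eef_rot: [0.0, 0.975, 0.223, -0.001]
ft_force: [0.5, 0.3, -0.7]
grip_width: -0.1
[403 209  12  12 113] 408.35483870967744 212.1451612903226
[ 474.57328024 -232.8544036    62.4912327 ]
[356 264  15  12 139] 362.69072164948454 267.89690721649487
[469.03938587  28.93208262  52.18056445]
[310 318  16  17 226] 317.67333333333335 323.04
[453.56891815 250.39569915  63.06040134]
```

View pics/scene3.png

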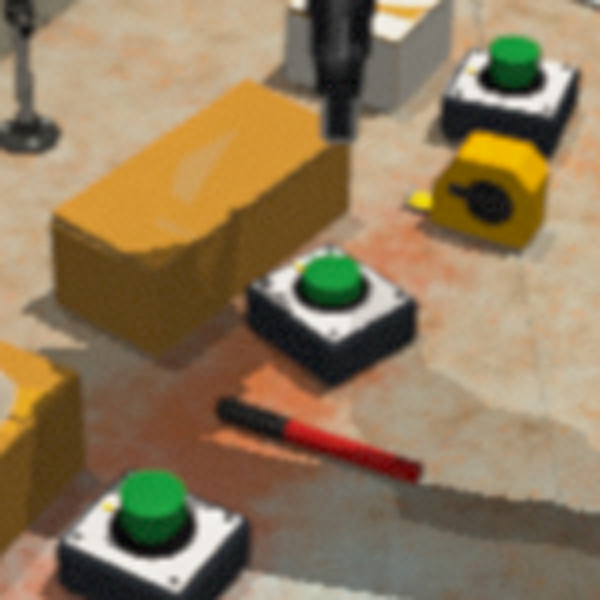

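The bolt cap now sits at z ≈ 52, pressed about 11 mm, and the other two are still up at about 62–63. The unit has not moved. Next is the washer, a tool shift of about (-107.5, +235).

```bash
python3 -m jog '[[[-0.008,0.017,0,0,0,0,1],[-0.015,0.033,0,0,0,0,1],[-0.015,0.033,0,0,0,0,1],[-0.015,0.033,0,0,0,0,1],[-0.015,0.033,0,0,0,0,1],[-0.015,0.033,0,0,0,0,1],[-0.015,0.033,0,0,0,0,1],[-0.0095,0.02,0,0,0,0,1]]]'
python3 -m jog '[[[0,0,0.02,0,0,0,1],[0,0,0.03,0,0,0,1],[0,0,0,0,0,0,1],[0,0,0,0,0,0,1],[0,0,0,0,0,0,1],[0,0,0,0,0,0,1],[0,0,0,0,0,0,1],[0,0,0,0,0,0,1]]]'
python3 - <<'E'
from h import *
im,d=ctrl.read_camera("scene")
c=im[140:260,350:480]
cv2.imwrite(f"pics/scene4.png",cv2.resize(c,None,fx=5,fy=5,interpolation=cv2.INTER_CUBIC)[:,:,::-1])
E
```

```text
time_s: 7.7
tool_pos: [475.9, -236.0, 145.0]
eef_rot: [0.0, 0.975, 0.221, -0.001]
ft_force: [-0.3, -0.2, 0.1]
grip_width: 0.2
time_s: 8.5
tool_pos: [477.4, -232.8, 96.9]
eef_rot: [0.0, 0.975, 0.223, 0.0]
ft_force: [0.3, -0.3, 0.5]
grip_width: 0.1
```

View pics/scene4.png

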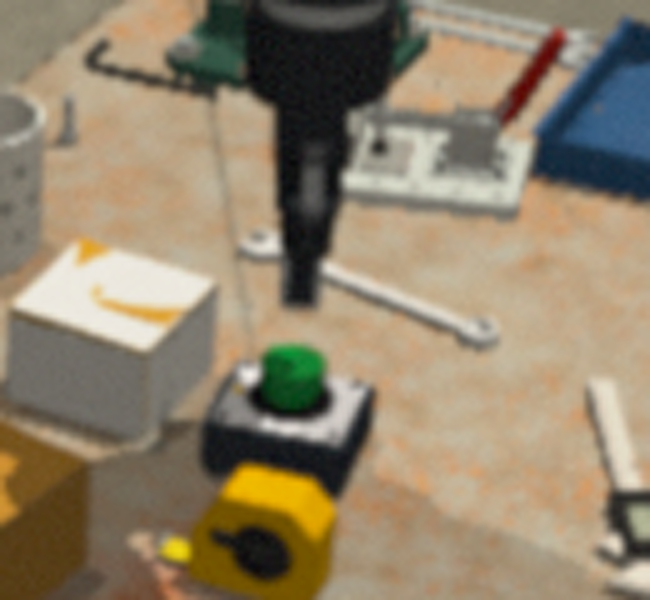

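The tip hangs over the washer cap, at crop (300,303) against the cap at (294,362). Pressing.

```bash
python3 -m jog '[[[0,0,0.01,0,0,0,1],[0,0,0.01,0,0,0,1],[0,0,0.008,0,0,0,1],[0,0,0.004,0,0,0,1],[0,0,0.002,0,0,0,1],[0,0,0.001,0,0,0,1],[0,0,0.001,0,0,0,1],[0,0,0.001,0,0,0,1]]]'
python3 -m jog '[[[0,0,0.001,0,0,0,1],[0,0,0.001,0,0,0,1],[0,0,0.001,0,0,0,1],[0,0,0.001,0,0,0,1],[0,0,0.001,0,0,0,1],[0,0,0.001,0,0,0,1],[0,0,0.001,0,0,0,1],[0,0,0.001,0,0,0,1]]]'
python3 -m jog '[[[0,0,0,0,0,0,1],[0,0,0,0,0,0,1],[0,0,-0.004,0,0,0,1],[0,0,-0.01,0,0,0,1],[0,0,-0.02,0,0,0,1],[0,0,-0.03,0,0,0,1],[0,0,-0.03,0,0,0,1],[0,0,0,0,0,0,1]]]'
cat > chk.py <<'E'
from h import *
import sys
im,d=ctrl.read_camera("scene")
g,l=greens(im)
for s,cc in g:
    x,y,w,h,_=s; top=(l[y:y+h,x:x+w]>0)&(im[y:y+h,x:x+w,1]>110)
    yy,xx=np.nonzero(top); dd=d[y:y+h,x:x+w][top]; zs=[]
    for a,b,e in zip(xx+x,yy+y,dd):
        if e>0:
            _,_,q,P=und("scene",(a,b)); zs.append((P[:,:3].T@(np.array([q[0]*e,q[1]*e,e])-P[:,3])))
    print(s,np.median(zs,axis=0).round(1))
cv2.imwrite(sys.argv[1],im[:,:,::-1])
E
python3 chk.py pics/scene5.png
```

```text
time_s: 9.35
tool_pos: [476.6, -232.5, 59.4]
eef_rot: [-0.0, 0.975, 0.223, -0.0]
ft_force: [-2.4, 0.7, 3.1]
grip_width: 0.3
time_s: 10.15
tool_pos: [477.0, -232.7, 51.2]
eef_rot: [-0.0, 0.975, 0.223, -0.0]
ft_force: [-3.0, 1.9, 5.9]
grip_width: -0.0
time_s: 10.95
tool_pos: [480.1, -233.7, 149.6]
eef_rot: [0.002, 0.975, 0.223, 0.004]
ft_force: [1.5, -0.3, -0.1]
grip_width: 0.0
[402 213  13   9  92] [ 476.  -231.5   50.7]
[355 264  15  12 134] [475.7  38.   50.7]
[311 318  15  17 213] [453.4 251.1  63.3]
```

The washer cap is at about 51, so it is latched. The nut cap is still up at 63. Moving to the nut.

```bash
python3 -m jog '[[[0.007,-0.016,0,0,0,0,1],[0.014,-0.033,0,0,0,0,1],[0.014,-0.033,0,0,0,0,1],[0.014,-0.033,0,0,0,0,1],[0.014,-0.033,0,0,0,0,1],[0.014,-0.033,0,0,0,0,1],[0.014,-0.033,0,0,0,0,1],[0.014,-0.033,0,0,0,0,1]]]'
python3 -m jog '[[[0.014,-0.033,0,0,0,0,1],[0.014,-0.033,0,0,0,0,1],[0.014,-0.033,0,0,0,0,1],[0.014,-0.033,0,0,0,0,1],[0.014,-0.033,0,0,0,0,1],[0.01,-0.02,0,0,0,0,1],[0,0,0,0,0,0,1],[0,0,0,0,0,0,1]]]'
python3 - <<'E'
from plant import ctrl
print(ctrl.state()['q'])
E
```

```text
time_s: 11.8
tool_pos: [463.8, 36.7, 144.8]
eef_rot: [0.0, 0.975, 0.223, -0.0]
ft_force: [1.0, 1.2, -0.5]
grip_width: 0.2
time_s: 12.6
tool_pos: [455.4, 236.4, 144.7]
eef_rot: [0.001, 0.975, 0.223, -0.001]
ft_force: [-0.3, -0.9, 0.5]
grip_width: -0.1
[-0.45435198  0.68235268 -0.1857105   1.98195427  0.24635771  0.50024539
 -1.93662193]
```

```bash
python3 -m jog '[[[0.005,-0.011,0,0,0,0,1],[0,0,0.02,0,0,0,1],[0,0,0.03,0,0,0,1],[0,0,0,0,0,0,1],[0,0,0,0,0,0,1],[0,0,0,0,0,0,1],[0,0,0,0,0,0,1],[0,0,0,0,0,0,1]]]'
python3 - <<'E'
from h import *
im,d=ctrl.read_camera("scene")
c=im[250:370,250:380]
cv2.imwrite(f"pics/scene6.png",cv2.resize(c,None,fx=5,fy=5,interpolation=cv2.INTER_CUBIC)[:,:,::-1])
E
```

```text
time_s: 13.4
tool_pos: [456.2, 249.0, 96.2]
eef_rot: [-0.0, 0.975, 0.223, 0.001]
ft_force: [-0.5, 0.3, -0.3]
grip_width: 0.2
```

View pics/scene6.png

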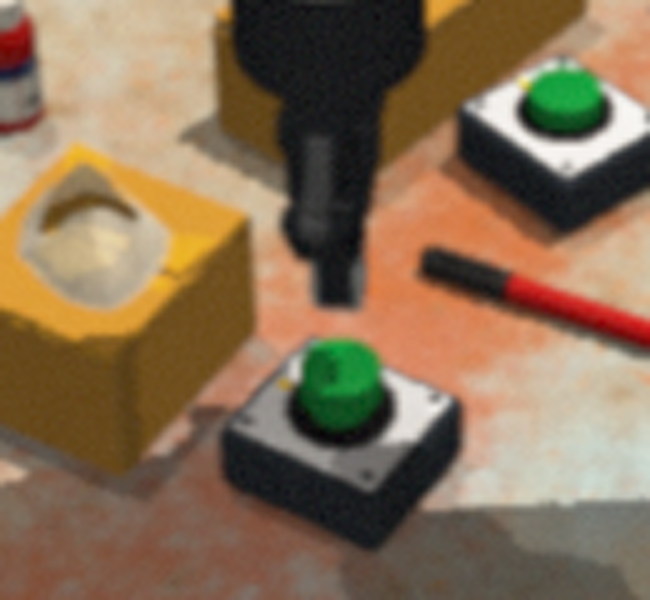

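The tip is above the nut cap, at crop (340,303) with the cap at (340,365). Pressing.

```bash
python3 -m jog '[[[0,0,0.01,0,0,0,1],[0,0,0.01,0,0,0,1],[0,0,0.008,0,0,0,1],[0,0,0.004,0,0,0,1],[0,0,0.002,0,0,0,1],[0,0,0.001,0,0,0,1],[0,0,0.001,0,0,0,1],[0,0,0.001,0,0,0,1]]]'
python3 -m jog '[[[0,0,0.001,0,0,0,1],[0,0,0.001,0,0,0,1],[0,0,0.001,0,0,0,1],[0,0,0.001,0,0,0,1],[0,0,0.001,0,0,0,1],[0,0,0.001,0,0,0,1],[0,0,0.001,0,0,0,1],[0,0,0,0,0,0,1]]]'
python3 -m jog '[[[0,0,0,0,0,0,1],[0,0,0,0,0,0,1],[0,0,-0.004,0,0,0,1],[0,0,-0.01,0,0,0,1],[0,0,-0.02,0,0,0,1],[0,0,-0.03,0,0,0,1],[0,0,-0.03,0,0,0,1],[0,0,0,0,0,0,1]]]'
python3 -m jog '[[[0,0,-0.03,0,0,0,1],[0,0,-0.03,0,0,0,1],[0,0,-0.03,0,0,0,1],[0,0,0,0,0,0,1],[0,0,0,0,0,0,1],[0,0,0,0,0,0,1],[0,0,0,0,0,0,1],[0,0,0,0,0,0,1]]]'
python3 chk.py pics/scene7.png
```

```text
time_s: 14.25
tool_pos: [455.0, 248.5, 58.4]
eef_rot: [0.0, 0.975, 0.223, -0.001]
ft_force: [-2.9, -1.1, 3.8]
grip_width: 0.0
time_s: 15.05
tool_pos: [456.2, 249.2, 51.1]
eef_rot: [-0.0, 0.975, 0.223, 0.001]
ft_force: [-0.5, 0.9, 0.1]
grip_width: -0.1
time_s: 15.85
tool_pos: [458.1, 250.3, 149.4]
eef_rot: [-0.001, 0.975, 0.223, 0.004]
ft_force: [1.4, 0.4, 0.8]
grip_width: -0.2
time_s: 16.65
tool_pos: [455.2, 248.5, 234.4]
eef_rot: [0.0, 0.975, 0.223, -0.001]
ft_force: [0.5, -0.2, -0.4]
grip_width: 0.2
[402 213  13   9  95] [ 475.3 -232.5   50.6]
[356 264  15  12 141] [469.7  29.4  51.9]
[309 323  18  14 193] [453.1 250.5  51.2]
```

View pics/scene7.png

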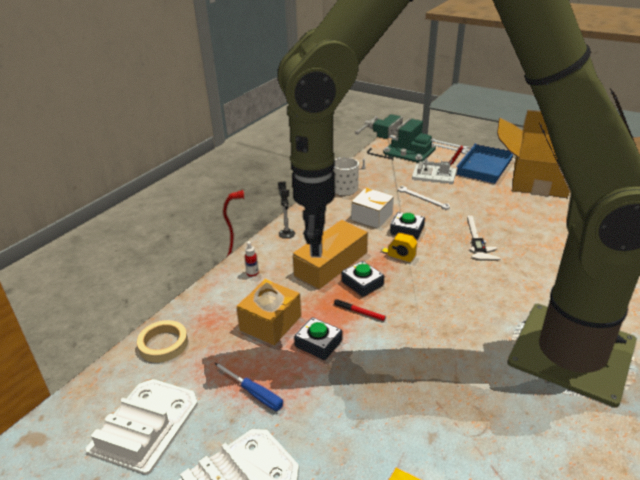

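The scene view shows all three caps down, at (318,330), (363,271) and (408,217). Nothing is visibly displaced, and the arm is clear at z 234. Handing in.

```bash
python3 -c "
from plant import ctrl
print(ctrl.finish_job())"
```

```text
the job is handed in; nothing more can be done
None
```

I pressed the three green caps once each with the shut fingertips, in the order bolt, washer, nut, and handed the job in at about 17 s of the 64 s allowed.

- **Caps:** The last depth check put the cap tops at about 52 mm (bolt), 51 mm (washer) and 51 mm (nut), all below the 57 mm latch height. That is roughly 11–12 mm pressed. The washer and nut caps still read about 63 mm after the bolt press, and the nut cap still did after the washer press.
- **Forces:** The largest force reading after any move call was about 6–7 N. Readings came only at the end of each move, so brief peaks in between were not seen.
- **Scene:** In the last camera picture no unit, carton or tool looked moved. I judged that by eye and did not measure it. The arm was clear, with the fingertips 234 mm above the bench.
- **Disagreements:** The two cameras differed by up to about 7 mm in where they placed the caps. One bolt depth reading, taken with the arm near it, was about 10 mm off sideways. Neither mattered on 36 mm caps.

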